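# Pin the swivel base of the bench vise

## Task

The bench vise has been left loose on its swivel base. Take the yellow-handled index pin out of the wooden tool block, put it down through the hole in the vise's round steel swivel plate and, pressing only lightly, swing the vise round by the pin, either way, until the tip drops into one of the index holes hidden in the base underneath; then push the pin fully home so that its collar lies flush on the plate, and let go. Never force the pin, and leave the spray can, red cap, fitting and brass drift standing where they are.

Things in the scene. Friction and masses are not known exactly. Their poses are not given: they have to be found in the camera images.
- vise: the whole red bench vise, bolted to the bench; origin on the bench top (z = 0) on the vertical swivel axis. Round foot 194 mm across, 8 mm high, three bolting lugs out to 145 mm from the axis (bolts up to 18 mm high). Vise up to 135 mm above the bench, jaws 86 mm wide; nose and cross handle turn within 165 mm of the axis
- swivel_center (a point): centre of the top face of the round steel swivel plate, on the swivel axis, 44 mm above the bench; turns with the vise. Plate 190 mm across, 14 mm thick; the vise stands on it. It turns either way without a stop, with a steady drag of about 3 N felt at the pin hole, and stays where it is left. A pin in its hole pushes it round on a circle of 76 mm radius
- pin_hole (a point): centre of the mouth of the only hole in the swivel plate, at the plate's top face, 76 mm from the swivel axis beside the vise; turns with the vise. Through hole 13.5 mm across, 14 mm deep, rim bevelled 1.5 mm; below it the flat top of the base ring or, once lined up, an index hole
- base_ring (a point): centre of the top face of the base ring, on the swivel axis, 30 mm above the bench; fixed, all covered by the swivel plate. It has eight index holes 45 degrees apart on a circle of 76 mm radius, each about 14.5 mm across and 22 mm deep. Nothing outside shows their bearing, nor does the yaw of this entry or of vise; at the start none lies under the plate's hole
- index_pin: loose index pin, 92 mm long, about 0.18 kg, upright; origin at the centre of the tip's end face, z up along it. Steel shank 12 mm across, 32 mm long, lowest 4 mm tapered to 7 mm; collar 28 mm across, 32 to 37 mm above the tip; yellow hexagonal handle 22 mm across flats, 37 to 92 mm above the tip, flats facing the pin's x axis and every 60 degrees
- pin_tip (a point): centre of the tip's end face of the index pin (same as its origin)
- pin_collar (a point): centre of the collar's underside, on the pin's axis, 32 mm above the tip. With the tip on the base ring it stands 18 mm above the swivel plate; over an index hole the pin drops those 18 mm, until the collar lies on the plate at pin_hole
- tool_block: wooden block, 60 x 150 x 45 mm, fixed; origin under its centre, y along its length. Two through holes 14.5 mm across, 45 mm either way along y: at +y the index pin hangs by its collar (collar underside 45 mm above the bench), at -y stands the brass drift
- drift: bystander: brass drift, 12 mm rod 108 mm long, standing on the bench in the other hole of the tool block; origin at the centre of its foot
- spray_can: bystander: dark spray can, 66 mm across and 184 mm high; origin under its centre
- red_cap: bystander: red plastic cap, 44 mm across and 32 mm high; origin under its centre
- fitting: bystander: brass and steel hose fitting, 33 mm across and 50 mm high; origin under its centre
There are look-alikes about, which are no part of the job. Of the things shaped like the index_pin, the yellow one is meant.

How it is judged (in metres and radians):
On the way, in this order (a step that is already met when the one before it is completed fails the run):
1. the pin's tip is down in the hole of the swivel plate (z of pin_tip in the frame of pin_hole below -0.009 m and horizontal distance between pin_tip and pin_hole below 0.005 m), for 0.1 s.
2. the pin has dropped through the plate into an index hole of the base (z of pin_tip in the frame of pin_hole below -0.022 m and horizontal distance between pin_tip and pin_hole below 0.005 m), for 0.1 s.
At the end, for the whole second after the job is handed in: the index pin stands upright (within 0.1 rad) in the plate's hole and in an index hole under it, its collar within 3 mm of the swivel plate's top and within 4 mm of the hole's centre, at rest and released (z of pin_collar in the frame of pin_hole below 0.003 m and horizontal distance between pin_collar and pin_hole below 0.004 m and angle between index_pin's own z axis and vertical below 0.1 rad and linear speed of index_pin below 0.02 m/s); the robot touches nothing.
It fails at once if the pin is forced while it is not yet home: it bears on the vise or its base with more than 45 N (contact force between index_pin and vise above 45 N and z of pin_tip in the frame of pin_hole above -0.029 m).
It fails at once if the pin is rammed: at any time it bears on the vise with more than 120 N (contact force between index_pin and vise above 120 N).
It fails at once if the spray can, red cap, fitting or drift is shifted by more than 25 mm or tipped (distance of any of spray_can, red_cap, fitting, drift from where it was at the start of the episode above 0.025 m or angle between any of spray_can, red_cap, fitting, drift's own z axis and vertical above 0.3 rad).
It also fails if it takes over 51 s, if anything falls off the work surface, if the arm or the gripper's body presses on something with over 40 N, if the wrist force passes 120 N, or if a joint passes its speed limit or range.

## Robot

A 7-joint arm with a two-finger parallel gripper is mounted at the origin on the work surface. World frame = base frame: x ahead of the robot, y to its left, z up, the work surface at z = 0. Lengths are in mm, angles in degrees, forces in N, time in s.
With the tool pointing down it reaches from about 425 to 875 mm from the base axis. Payload 8.4 kg.
Tool frame: the origin (TCP) lies midway between the tips of the shut fingers; the grasp point (between the pads) lies 19 mm behind it; z points along the fingers, y is the line along which they close (so a half turn about z gives the same grasp; the last joint's range is limited). The gripper opens to 87 mm and grips with 3 to 60 N. Pads are 19 mm wide; open, the fingers measure 117 mm over their backs; the gripper's body (75 mm by 190 mm) begins 51 mm behind the grasp point.
Start: joints at [-80.97, 19.091, 2.286, 83.961, -0.768, 76.965, -3.352], TCP at [165.094, 628.655, 222.546] pointing down, gripper open.
Joint ranges: [-147.57, 147.57], [-21.85, 119.76], [-74.77, 79.35], [14.55, 137.4], [-85.83, 265.84], [4.83, 119.75], [-152.11, 152.11]. Speed limits (degrees/s): [127.2, 127.2, 159.86, 159.86, 180, 180, 180].

## Interface

Orientations are given as [roll, pitch, yaw] about the fixed x, y, z axes, in that order (R = Rz(yaw) Ry(pitch) Rx(roll)).
In Python, from plant import env, eyes, close_job gives the robot as it stands. The module is installed in compiled form; this text tells all that it offers.
- The arm moves only by the tool send_rows, never from a script. Its argument "series" is text: rows parted by semicolons, each of 5 numbers parted by spaces: the closure, from -1 (fully open) to 1 (shut), then the shift along the world's x, y, z in units of 50 mm (1.0 is 50 mm), then the turn about the world's z in rad. A call has 1 to 12 rows; each row is the pose to reach, as a shift and turn from the pose commanded when the call began; what a row does not reach only later rows make up. A row lasts 1/8 s, in which the tool goes at most 62.5 mm and 10.7 degrees, less where a joint would pass 70% of its speed; a pose out of reach is approached as far as the arm can. A call with a gripper value outside its range is refused whole. The fingers move at their own pace and stop on an object; "grip_force" is the grip in N (left out, the last holds). Time passes only in rows, so rows that repeat a pose let the fingers close. It gives the time, the measured TCP pose, the force, the opening and the grip force at its end, in the units of the state.
- env.state(): the state, without advancing time (a new reading comes with each control period).
- eyes.snapshot(name): name is "scene" or "side" or "wrist"; returns a dict with "pixels" (400x640x3 uint8, blue, green, red), "vfov" (degrees; the focal length in pixels is half the picture's height over the tangent of half this angle, whatever the lens; pixels are square), "cx", "cy" (the principal point, pixels), "cam_to_world" (4x4, takes a point from camera to world coordinates); the wrist camera has in their place "mount" (4x4, takes a point from camera to tool coordinates, whose origin is the TCP and whose axes are the flange's). Camera axes: x right, y up, looking along -z (the intrinsics and any distortion apply to the point x, -y, -z); pixel columns grow to the right and rows downward; lengths in mm; the calibration is good to about 2 mm. A picture is of the moment at which its call begins: read the wrist's pose just before it. There is no depth.
- close_job(): hands the job in; it is judged then, once.
The state is a dict: "time": time; "q": joint angles; "joint_vel": joint speeds; "joint_torque": joint torques, N m; "eef_pos": TCP position; "eef_rot": TCP orientation; "contact_force": force on the tool from outside, world axes, zero at the start; "ft_torque": the same for the moment, N m; "finger_gap": finger opening in mm; "grip_force": force on a finger pad.
Only numpy, scipy, OpenCV 4.12 (cv2) and the standard library are available. Lean on these libraries where they do the work, as an engineer would, in place of code of your own. Each camera call takes 0.05 s, during which the arm holds its last target. There are 200 camera calls.

## Working session

There is one attempt and no reset: what is moved stays moved. The work goes in short steps, Python scripts to look and compute and a tool call to move; the robot and the scene stay as the last step left them, time stands still between calls to the robot, and variables do not carry over. Pictures are saved under pics/ and viewed, at most 10 in all, crops included, and the job is handed in when it is done.

Besides the shell and the picture viewer there is one more tool, called after "Call:" in YAML: its name, and indented under it one key for each argument. send_rows: Moves the arm, as the interface text tells. Its arguments: {"type":"object","properties":{"series":{"type":"string"},"grip_force":{"type":"number"}},"required":["series"]}

```bash
mkdir -p pics; ls; cat > h.py <<'E'
import numpy as np, cv2
from plant import env, eyes, close_job
def snap(n):
    st=env.state(); s=eyes.snapshot(n); return st,s
E
python3 - <<'E'
from h import *
print(env.state())
for n in("scene","side","wrist"):
    st,s=snap(n); cv2.imwrite(f"pics/{n}0.png",np.array(s["pixels"]))
    print(n,{k:(np.round(v,4).tolist() if hasattr(v,'__len__') else v) for k,v in s.items() if k!="pixels"})
E
```

```text
pics
{'time': 0.0, 'q': array([-80.97139759,  19.13228955,   2.2845718 ,  84.01050236,
        -0.7687222 ,  76.96459601,  -3.35243454]), 'joint_vel': array([-0.05344904,  0.03192348, -0.07619455,  0.02915844, -0.0189262 ,
        0.01551592, -0.05463086]), 'joint_torque': array([-1.24742160e-04, -6.56344986e+01,  1.33495823e+00, -4.03816187e+01,
       -5.98470122e-02,  4.45784850e-02,  1.36014878e-04]), 'eef_pos': array([164.98309668, 628.23736282, 221.65801921]), 'eef_rot': array([-1.79908011e+02,  5.34872235e-03,  1.65285861e+02]), 'contact_force': array([0.05676963, 0.7106179 , 1.146848  ]), 'ft_torque': array([-0.04276556, -0.02118424,  0.01305271]), 'grip_force': 0.0, 'finger_gap': 86.82974973698788}
scene {'vfov': 50.8340535463261, 'cx': 321.16752278694406, 'cy': 196.47339265565222, 'cam_to_world': [[0.4078, -0.5834, 0.7024, 1123.3484], [0.913, 0.2518, -0.3209, -362.3108], [0.0103, 0.7722, 0.6354, 557.6647], [0.0, 0.0, 0.0, 1.0]]}
side {'vfov': 56.31958882740638, 'cx': 311.6828010367517, 'cy': 199.6043198029576, 'cam_to_world': [[-0.8392, 0.2441, -0.486, 111.5796], [-0.5434, -0.4133, 0.7307, 550.4864], [-0.0225, 0.8773, 0.4795, 478.9224], [0.0, 0.0, 0.0, 1.0]]}
wrist {'vfov': 59.330885729650376, 'cx': 316.9527232883592, 'cy': 197.2554585912265, 'mount': [[0.0003, 0.9599, 0.2802, 78.2611], [1.0, -0.0003, -0.0002, -1.0192], [-0.0001, 0.2802, -0.9599, -162.3486], [0.0, 0.0, 0.0, 1.0]]}
```

View pics/scene0.png

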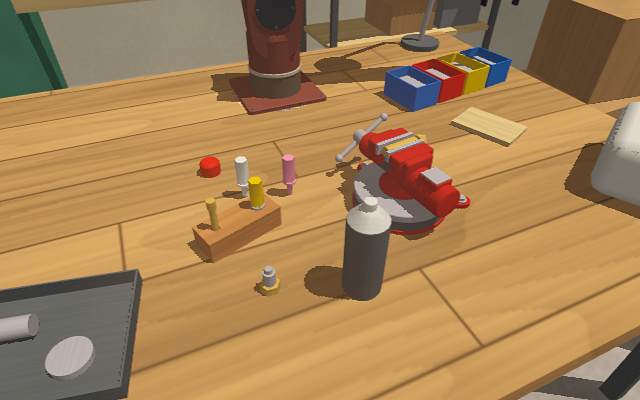

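View pics/side0.png

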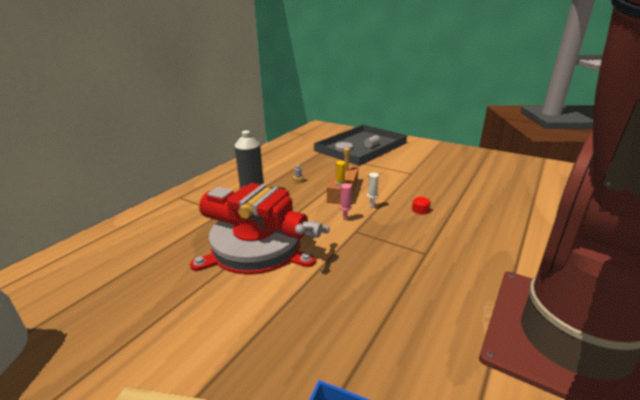

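Candidates for the index pin: yellow in the tool block at scene (257,192) / side (341,172), white at scene (242,172), pink at scene (289,172). The description points to the yellow one. Next I measure it and take close crops.

```bash
cat >> h.py <<'E'
def cam(s,st=None):
    f=200/np.tan(np.radians(s["vfov"]/2))
    if "mount" in s:
        from scipy.spatial.transform import Rotation as R
        T=np.eye(4);T[:3,:3]=R.from_euler("xyz",st["eef_rot"],degrees=True).as_matrix();T[:3,3]=st["eef_pos"];T=T@np.array(s["mount"])
    else: T=np.array(s["cam_to_world"])
    return f,s["cx"],s["cy"],T
def ray(c,u,v):
    f,cx,cy,T=c; d=T[:3,:3]@np.array([(u-cx)/f,-(v-cy)/f,-1.]); return T[:3,3],d/np.linalg.norm(d)
def plane(c,u,v,z):
    o,d=ray(c,u,v); return o+d*(z-o[2])/d[2]
def tri(c1,p1,c2,p2):
    o1,d1=ray(c1,*p1);o2,d2=ray(c2,*p2)
    t=np.linalg.lstsq(np.c_[d1,-d2],o2-o1,rcond=None)[0]
    a,b=o1+t[0]*d1,o2+t[1]*d2; return (a+b)/2,np.linalg.norm(a-b)
def proj(c,P):
    f,cx,cy,T=c; p=T[:3,:3].T@(np.asarray(P,float)-T[:3,3]); return cx+f*p[0]/-p[2],cy-f*p[1]/-p[2]
def blob(img,lo,hi,roi):
    x0,y0,x1,y1=roi; h=cv2.cvtColor(np.ascontiguousarray(img[y0:y1,x0:x1]),cv2.COLOR_BGR2HSV)
    m=cv2.inRange(h,lo,hi); n,l,s,c=cv2.connectedComponentsWithStats(m); i=1+np.argmax(s[1:,4])
    return c[i]+[x0,y0],s[i]+np.array([x0,y0,0,0,0])
E
python3 - <<'E'
from h import *
st,a=snap("scene");st,b=snap("side");A=cam(a);B=cam(b)
Y=((22,120,80),(34,255,255))
ca,sa=blob(a["pixels"],*Y,(235,165,285,220)); cb,sb=blob(b["pixels"],*Y,(325,150,365,195))
print(ca,sa,cb,sb,tri(A,ca,B,cb))
for n,p in dict(cap=(210,172,0),fit=(269,292,0),can=(362,297,0),plate=(403,193,44),block=(238,210,45)).items(): print(n,plane(A,*p).round())
print("plate side",plane(B,254,238,44).round())
z=cv2.resize(a["pixels"][130:270,185:485],None,fx=2.6,fy=2.6,interpolation=3);cv2.imwrite("pics/c1.png",z)
E
```

```text
[256.02898551 191.33913043] [248 177  16  30 345] [340.02777778 170.5       ] [337 161   7  21 108] (array([ 536.66546206, -223.73396677,   81.29700042]), np.float64(0.2764603358223625))
cap [ 330. -274.    0.]
fit [ 697. -259.    0.]
can [ 767. -124.    0.]
plate [609.  48.  44.]
block [ 532. -260.   45.]
plate side [565.  86.  44.]
```

View pics/c1.png

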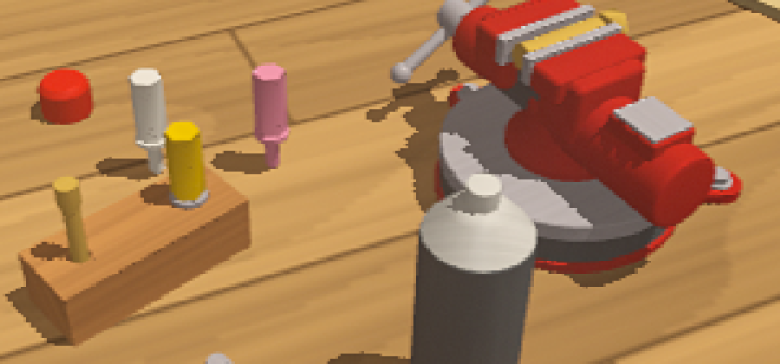

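Crop: the yellow pin stands in the wooden block with its collar on the block. The white and pink ones stand free, so yellow is confirmed. The plate hole isn't visible from either fixed camera, so I look with the wrist camera from above the vise.

Call:
send_rows:
  series: "-1 0 0 1.6 0;-1 2 -1.5 1.6 0;-1 9.5 -11.5 1.6 0;-1 9.5 -11.5 1.6 0;-1 9.5 -11.5 1.6 0;-1 9.5 -11.5 1.6 0;-1 9.5 -11.5 1.6 0;-1 9.5 -11.5 1.6 0;-1 9.5 -11.5 1.6 0;-1 9.5 -11.5 1.6 0;-1 9.5 -11.5 1.6 0;-1 9.5 -11.5 1.6 0"

```text
time: 1.75
eef_pos: [603.3, 99.9, 302.0]
eef_rot: [180.0, 0.0, 165.3]
contact_force: [0.4, 0.2, 0.2]
finger_gap: 87.0
grip_force: 0.0
```

```bash
python3 - <<'E'
from h import *
st,w=snap("wrist"); print(st["eef_pos"],st["eef_rot"],st["time"],np.abs(st["joint_vel"]).max())
cv2.imwrite("pics/w1.png",w["pixels"]); import pickle; pickle.dump((st,w),open("w1.pkl","wb"))
E
```

```text
[603.27831101  99.90328158 301.96538355] [1.79974023e+02 1.77215474e-02 1.65321384e+02] 1.75 57.26150240717155
```

View pics/w1.png

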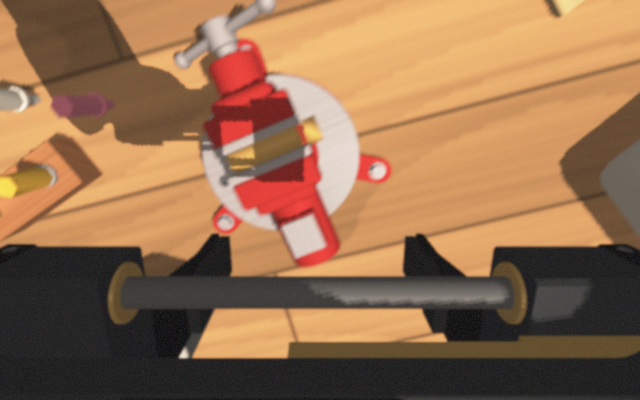

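The wrist view shows the plate as a disc centred near (281,150). A small dark spot at (225,182), about 64 px out (76 mm), is probably the pin hole in the jaws' shade. I'll measure it and view a crop.

```bash
python3 - <<'E'
from h import *
import pickle
st,w=snap("wrist"); print(st["eef_pos"],st["eef_rot"],np.abs(st["joint_vel"]).max())
pickle.dump((st,w),open("w2.pkl","wb")); C=cam(w,st)
c=cv2.resize(w["pixels"][40:260,130:400],None,fx=2.7,fy=2.7,interpolation=3);cv2.imwrite("pics/w2.png",c)
E
```

```text
[606.71546882  90.61928777 301.66223266] [-179.78326624    0.19864153  164.81087783] 10.03006143618136
```

View pics/w2.png

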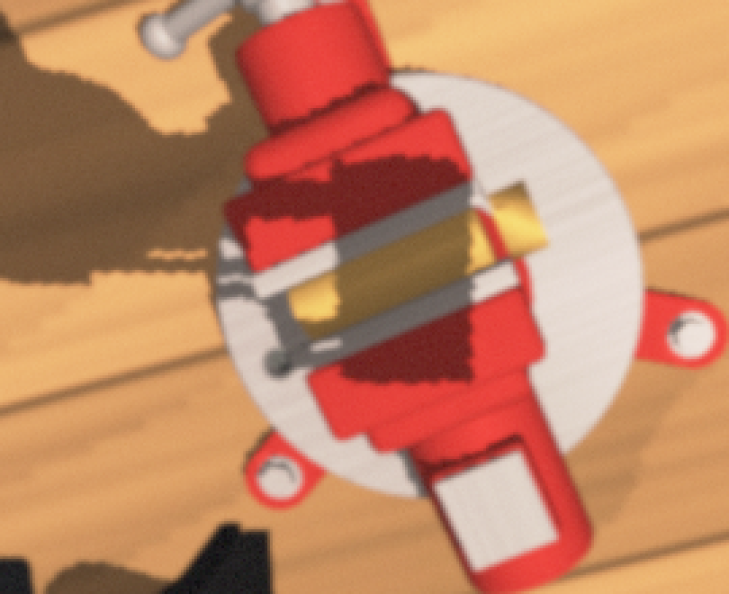

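The hole is at about pixel (233.7,174), beside the jaws' open end. Next I compute the world positions.

```bash
python3 - <<'E'
from h import *
import pickle
st,w=pickle.load(open("w2.pkl","rb")); C=cam(w,st)
im=w["pixels"]; sub=im[166:182,224:243].astype(int).sum(2); print(sub//3)
h=plane(C,233.7,174,44);print("hole",h,"axis guess",plane(C,289.3,145.2,44))
# plate rim points on right side: bright grey -> bottom rim; fit circle on world plane
pts=[plane(C,130+u/2.7,40+v/2.7,44)[:2] for u,v in((642,284),(633,220),(610,165),(560,110),(500,80),(430,70),(222,330),(240,385),(275,430),(320,463),(380,490),(610,395),(635,340),(570,447))]
P=np.array(pts);s=np.linalg.lstsq(np.c_[2*P,np.ones(len(P))],(P**2).sum(1),rcond=None)[0]
print("centre",s[:2],"r",np.sqrt(s[2]+s[:2]@s[:2]),"hole r",np.linalg.norm(h[:2]-s[:2]),"ang",np.degrees(np.arctan2(*(h[:2]-s[:2])[::-1])))
n,t=[plane(C,130+u/2.7,40+v/2.7,110)[:2] for u,v in((310,60),(510,540))];print("nose ang",np.degrees(np.arctan2(*(n-t)[::-1])))
# pin in scene/side earlier; project for wrist check
print("pin top proj",proj(C,(536.7,-223.7,90)),proj(C,(536.7,-223.7,137)))
E
```

```text
[[200 202 200 200 199 197 197 193 173 145 112 101  99 102 101 100 100  97
   95]
 [201 200 200 198 196 197 197 190 178 150 121 104 104  99 100  98  98  88
   86]
 [198 199 200 200 197 192 185 174 170 150 127 113 104 102  96  96  93  93
   87]
 [201 199 201 198 186 176 163 152 145 140 125 116 100  96  97  93  93  91
   92]
 [201 201 200 192 173 153 135 125 120 120 115 105  97  92  90  94  93  94
   97]
 [202 203 198 183 156 134 120 112 112 108 106  96  88  88  92  95  94  96
   99]
 [206 203 195 172 146 124 114 111 108 110 108  96  89  88  96  98  97  99
   97]
 [206 201 192 166 139 121 113 108 106 105 106  97  87  87  93  98  97  99
  101]
 [202 200 189 167 139 120 114 111 106  98  93  87  79  81  93  99 101 101
  102]
 [201 200 189 168 138 120 111 106 104  90  81  69  71  79  94 106 114 117
  119]
 [201 201 194 172 147 120 107 102  98  83  73  65  72  91 112 133 145 154
  155]
 [201 200 197 182 158 129 106  97  92  84  76  81  91 117 144 166 180 190
  184]
 [202 203 200 191 170 150 125 110  99  94  96 105 122 147 173 188 197 199
  185]
 [203 203 203 197 185 173 153 135 130 124 126 136 153 176 191 199 199 195
  174]
 [204 202 202 200 197 190 178 169 163 159 161 172 180 192 201 202 201 193
  175]
 [205 205 204 203 205 202 200 195 189 186 187 193 197 201 202 202 202 198
  184]]
hole [594.7196882  -13.67553682  44.        ] axis guess [578.72204152  61.99291816  44.        ]
centre [583.01924016  59.83527028] r 95.24960822083077 hole r 74.43614205546972 ang -80.95630059638358
nose ang -174.01580184715596
pin top proj (np.float64(25.95006686954582), np.float64(182.1278468085064)) (np.float64(-12.692974937309259), np.float64(193.85059975665624))
```

```bash
python3 - <<'E'
from h import *
st,a=snap("scene");st,b=snap("side");A=cam(a);B=cam(b);print(st["q"].round(1),st["eef_pos"],st["eef_rot"])
for n,ra,rb,Y in(("pink",(275,145,305,205),(335,175,362,228),((150,60,80),(175,255,255))),("white",(230,145,255,205),(364,165,385,215),((0,0,150),(180,70,255)))):
    ca,sa=blob(a["pixels"],*Y,ra);cb,sb=blob(b["pixels"],*Y,rb);print(n,sa,sb,tri(A,ca,B,cb))
print("drift", plane(A,212,228,45))
E
```

```text
[-38.   13.8  30.4  83.8  -6.9  84.4  67.3] [603.66024502  97.06286599 301.43479339] [-1.79888507e+02  3.38584819e-02  1.64905229e+02]
pink [283 155  11   4  15] [342 195   8  12  33] (array([ 454.96493152, -122.05808703,   72.07973463]), np.float64(22.25311002110373))
white [234 156  15  32 266] [368 173  10  26 150] (array([ 445.05398068, -223.26274707,   64.64317735]), np.float64(1.0667245252359896))
drift [ 560.14981818 -314.29003762   45.        ]
```

Call:
send_rows:
  series: "-1 -0.3 -1 0 -1.15;-1 -0.3 -2 0 -1.15;-1 -0.3 -3.4 -0.6 -1.15;-1 -0.3 -3.4 -1.2 -1.15;-1 -0.3 -3.4 -1.2 -1.15;-1 -0.3 -3.4 -1.2 -1.15;-1 -0.3 -3.4 -1.2 -1.15;-1 -0.3 -3.4 -1.2 -1.15;-1 -0.3 -3.4 -1.2 -1.15"

```text
time: 3.08
eef_pos: [587.3, -68.2, 241.8]
eef_rot: [180.0, -0.0, 99.6]
contact_force: [-0.4, 0.4, -0.1]
finger_gap: 87.1
grip_force: 0.0
```

```bash
python3 - <<'E'
from h import *
import pickle
for i in range(3): st,w=snap("wrist")
print(st["eef_pos"],st["eef_rot"],st["q"].round(1),np.abs(st["joint_vel"]).max()); pickle.dump((st,w),open("w3.pkl","wb"))
C=cam(w,st);print(proj(C,(594.5,-15,44)),proj(C,(536.7,-223.7,137)))
cv2.imwrite("pics/w3.png",w["pixels"])
E
```

```text
[587.34388792 -68.45078757 241.83227388] [ 1.79991940e+02 -1.08104176e-02  9.94888570e+01] [-33.8  13.9  43.5  92.6  -9.8  77.4  20.4] 0.3819009860904744
(np.float64(334.3184546970082), np.float64(120.78354773752635)) (np.float64(235.35627791323859), np.float64(349.0654057092554))
```

View pics/w3.png

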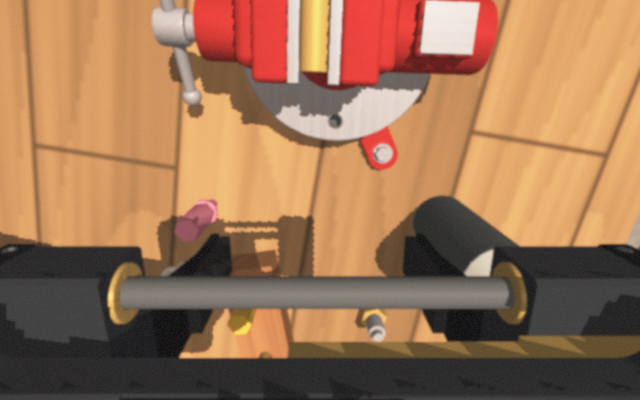

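Wrist view: the plate hole is clear at (335,121). The vise's long axis runs along image x, as planned. The yellow pin is partly hidden at (240,320), so I shift to look down on it.

Call:
send_rows:
  series: "-1 -0.8 -4.8 0 0;-1 -0.8 -4.8 0 0;-1 -0.8 -4.8 0 0;-1 -0.8 -4.8 0 0;-1 -0.8 -4.8 0 0;-1 -0.8 -4.8 0 0"

```text
time: 3.98
eef_pos: [547.5, -308.4, 241.6]
eef_rot: [-180.0, -0.0, 99.4]
contact_force: [0.4, 0.6, 0.4]
finger_gap: 86.9
grip_force: 0.0
```

```bash
python3 - <<'E'
from h import *
import pickle
def darkc(w,u,v,r=9):
    g=cv2.cvtColor(w["pixels"],cv2.COLOR_BGR2GRAY).astype(float)[v-r:v+r+1,u-r:u+r+1]
    m=(g<130).astype(np.uint8); n,l,s,c=cv2.connectedComponentsWithStats(m); print(s[1:].tolist(),c[1:]+[u-r,v-r]); return c[1+np.argmax(s[1:,4])]+[u-r,v-r]
st,w=pickle.load(open("w3.pkl","rb"));C3=cam(w,st);h3=darkc(w,335,121);print("hole",plane(C3,*h3,44))
for i in range(2): st,w=snap("wrist")
print(st["eef_pos"],st["eef_rot"],st["q"].round(1)); pickle.dump((st,w),open("w4.pkl","wb"))
C=cam(w,st);p=proj(C,(536.7,-223.7,137));print(p, "hole px",proj(C,plane(C3,*h3,44)))
u,v=map(int,p);x0=max(u-110,0);y0=max(v-90,0);print(x0,y0)
cv2.imwrite("pics/w4.png",cv2.resize(w["pixels"][y0:y0+180,x0:x0+240],None,fx=3.3,fy=3.3,interpolation=3))
E
```

```text
[[0, 0, 16, 15, 168]] [[334.04166667 118.68452381]]
hole [593.85739474 -13.01666673  44.        ]
[ 547.94260287 -307.36996183  241.51401133] [ 1.79999038e+02 -4.53207379e-02  9.94984100e+01] [-11.8  20.6  48.6  87.4 -15.6  79.1  47.4]
(np.float64(322.9917063320601), np.float64(83.63050034021488)) hole px (np.float64(433.40842030405105), np.float64(-166.76841326180335))
212 0
```

View pics/w4.png

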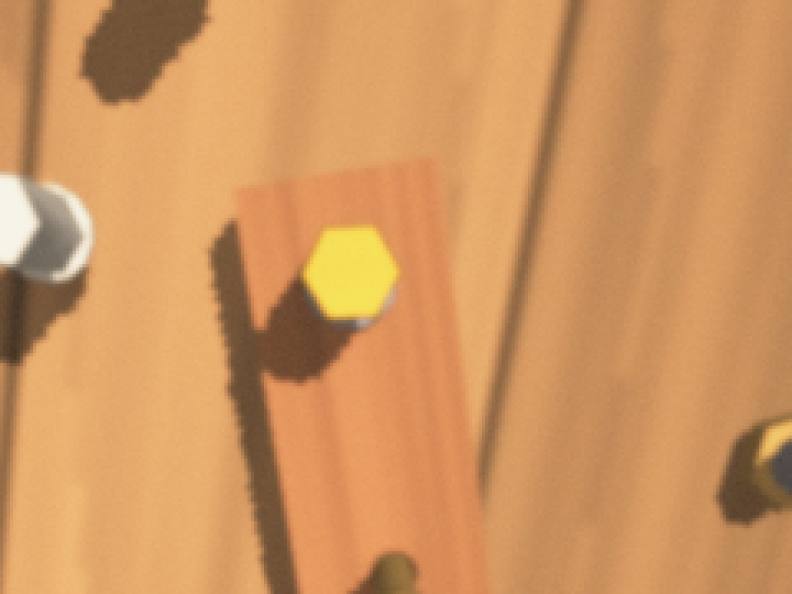

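Crop: a top-down view of the yellow hexagon, centred near crop (350,273) (wrist pixel 318,83). Its vertices lie along tool y, so I need a 30° turn to grip on flats. I'll refine the pin and hole positions.

```bash
python3 - <<'E'
from h import *
import pickle
st,w=pickle.load(open("w3.pkl","rb"));C3=cam(w,st)
g=cv2.cvtColor(w["pixels"],cv2.COLOR_BGR2GRAY);print(g[111:131,325:346])
st,w4=pickle.load(open("w4.pkl","rb"));C4=cam(w4,st);Y=((22,120,80),(34,255,255))
c,s=blob(w4["pixels"],*Y,(295,55,345,110));print(c,s)
h=cv2.inRange(cv2.cvtColor(w4["pixels"],cv2.COLOR_BGR2HSV),*Y)[55:110,295:345];cn=max(cv2.findContours(h,0,2)[0],key=cv2.contourArea);print(cv2.minAreaRect(cn))
for z in(135,137):print(plane(C4,*c,z))
_,a=snap("scene");_,b=snap("side");A=cam(a);B=cam(b)
ca,sa=blob(a["pixels"],*Y,(235,165,285,220));cb,sb=blob(b["pixels"],*Y,(325,150,365,195))
print(tri(C4,c,A,(ca[0]+1,sa[1]+5)),tri(C4,c,B,(cb[0],sb[1]+2)))
E
```

```text
[[102 103 105 105 107 103 104 104 104 100 104 105 107 122 142 167 191 210
  216 214 213]
 [103 103 101 108 106 102 102 102 100 101 103 100 115 141 174 197 210 214
  216 217 213]
 [105 103 106 105 106 106 104 101  95  96  94 100 114 156 187 207 214 216
  218 216 214]
 [120 112 109 107 109 108 105  97  86  82  83  89 107 146 176 201 211 216
  217 216 214]
 [151 139 126 118 118 119 104  85  75  69  70  72  90 119 150 180 201 212
  216 216 212]
 [187 174 157 144 130 116  93  74  64  60  63  64  72  91 116 150 182 205
  215 215 214]
 [202 198 184 162 136 108  80  66  59  59  64  64  62  74  93 126 161 192
  211 215 211]
 [205 203 193 165 127  93  76  69  69  65  64  58  62  65  76 104 142 182
  204 212 212]
 [206 202 187 159 125  99  89  88  87  87  79  67  60  62  68  92 132 170
  198 212 213]
 [207 202 182 154 128 112 108 106 109 106  92  79  65  58  65  89 126 166
  196 208 212]
 [206 198 185 157 131 117 115 115 116 114 102  85  73  64  61  87 124 164
  194 208 209]
 [206 199 190 160 133 118 116 114 118 112 108  90  69  57  64  90 126 165
  192 208 212]
 [208 200 193 168 135 117 112 11
[... 326 characters left out ...]
208 208 209 208 201 187 169 155 141 133 136 135 137 149 165 185 202 212
  214 214 213]
 [207 208 211 213 208 201 197 185 173 164 163 164 171 177 191 202 210 215
  214 213 210]
 [206 209 213 214 212 207 204 201 196 191 190 192 194 197 203 212 214 215
  215 211 211]
 [205 209 212 212 211 211 208 206 208 204 204 207 205 207 208 212 213 216
  213 211 210]]
[318.0198556   81.89711191] [305  69  27  27 554]
((23.0, 27.0), (26.0, 26.0), 90.0)
[ 532.94882721 -223.04984592  135.        ]
[ 532.95377253 -223.1191334   137.        ]
(array([ 533.11823227, -220.59054799,   98.73342508]), np.float64(2.4595776532695495)) (array([ 533.99654439, -221.35636929,  103.71401112]), np.float64(2.558976081977554))
```

Call:
send_rows:
  series: "-1 -0.3 1.72 0 0.52;-1 -0.3 1.72 0 0.52;-1 -0.3 1.72 -0.6 0.52;-1 -0.3 1.72 -1.5 0.52;-1 -0.3 1.72 -2.4 0.52;-1 -0.3 1.72 -3.0 0.52;-1 -0.3 1.72 -3.4 0.52;-1 -0.3 1.72 -3.4 0.52"
  grip_force: 20

```text
time: 5.18
eef_pos: [531.9, -221.9, 71.0]
eef_rot: [-179.9, -0.1, 129.2]
contact_force: [-0.1, -0.0, 0.1]
finger_gap: 86.9
grip_force: 0.0
```

```bash
python3 - <<'E'
from h import *
import pickle
L=[];
for i in range(4): st,w=snap("wrist");L.append(st["eef_pos"])
print(np.mean(L,0),st["eef_rot"],st["contact_force"])
s2,w2=pickle.load(open("w2.pkl","rb"));s3,w3=pickle.load(open("w3.pkl","rb"))
print("hole 2 views",tri(cam(w2,s2),(232.5,174.3),cam(w3,s3),(335,120.6)),plane(cam(w3,s3),335,120.6,44))
st4,w4=pickle.load(open("w4.pkl","rb"));print("pin",plane(cam(w4,st4),318,81.9,105))
E
```

```text
[ 532.7219147  -222.47294059   72.24774168] [1.79934741e+02 8.86670191e-02 1.29204380e+02] [ 0.40303246 -1.04704802 -0.55598433]
hole 2 views (array([594.78498076, -14.74142248,  45.24128613]), np.float64(0.6014003997841527)) [595.1430047  -14.70922257  44.        ]
pin [ 532.85916918 -222.01538166  105.        ]
```

Heights agree: hole at 45 mm (stated 44), pin top about 102 mm (stated 105). Closing, then lifting.

Call:
send_rows:
  series: "1 0 0 0 0;1 0 0 0 0;1 0 0 0 0;1 0 0 0 0;1 0 0 0 0;1 0 0 0 0;1 0 0 0 0;1 0 0 0 0"
  grip_force: 20

```text
time: 6.38
eef_pos: [532.6, -222.5, 71.8]
eef_rot: [180.0, 0.0, 129.2]
contact_force: [1.2, 0.4, -0.4]
finger_gap: 22.2
grip_force: 19.9
```

Call:
send_rows:
  series: "1 0 0 0.6 0;1 0 0 1.3 0;1 0.3 1 1.3 -0.13;1 0.6 2 1.3 -0.26;1 0.9 3 1.3 -0.39;1 1.25 4.15 1.3 -0.52;1 1.25 4.15 1.3 -0.52;1 1.25 4.15 1.3 -0.52;1 1.25 4.15 1.3 -0.52"

```text
time: 7.5
eef_pos: [594.4, -16.8, 136.8]
eef_rot: [-180.0, 0.0, 99.3]
contact_force: [-0.1, -0.2, -1.5]
finger_gap: 21.9
grip_force: 19.9
```

```bash
python3 - <<'E'
from h import *
import pickle
L=[];F=[]
for i in range(4): st,w=snap("wrist");L.append(st["eef_pos"]);F.append(st["contact_force"])
print(np.mean(L,0),st["eef_rot"],np.mean(F,0),st["finger_gap"],st["q"].round(1))
_,a=snap("scene");_,b=snap("side");A=cam(a);B=cam(b)
H=(595,-14.8,44)
pa=proj(A,H);pb=proj(B,H);print("hole px",pa,pb,"tip px",proj(A,(595,-15,78)),proj(B,(595,-15,78)))
def crop(s,p,r=(40,60)): 
    u,v=map(int,p);return cv2.resize(s["pixels"][v-60:v+40,u-65:u+65],None,fx=3,fy=3,interpolation=3)
cv2.imwrite("pics/t1.png",np.hstack([crop(a,pa),crop(b,pb)]))
E
```

```text
[594.53153617 -16.62961907 136.82849855] [ 1.79998301e+02 -1.98018463e-03  9.93002846e+01] [ 0.10278347 -0.02470315 -1.9277564 ] 21.835073186102026 [-37.5  19.6  42.7  99.8 -14.4  66.3  18.7]
hole px (np.float64(371.39911942133546), np.float64(196.9263374356343)) (np.float64(272.9873066775938), np.float64(212.64766060461892)) tip px (np.float64(372.87133085599277), np.float64(182.9314845397879)) (np.float64(271.95167241363276), np.float64(199.6006173484345))
```

View pics/t1.png

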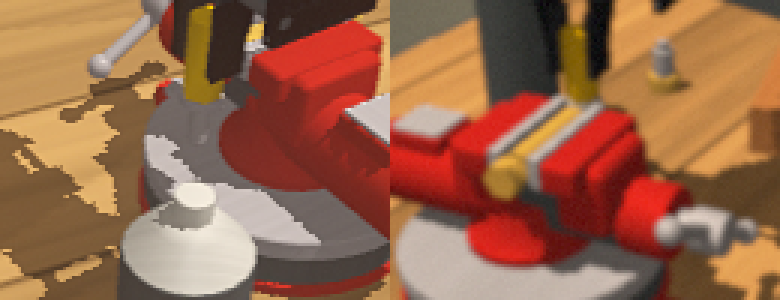

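The tip appears at scene (372,183), where it was predicted, and the pin hangs upright. I trim by 1.5 mm and go down slowly into the mouth.

Call:
send_rows:
  series: "1 0.01 0.03 -0.3 0;1 0.01 0.03 -0.55 0;1 0.01 0.03 -0.64 0;1 0.01 0.03 -0.68 0;1 0.01 0.03 -0.72 0;1 0.01 0.03 -0.76 0;1 0.01 0.03 -0.8 0;1 0.01 0.03 -0.8 0"

```text
time: 8.8
eef_pos: [595.3, -13.6, 96.7]
eef_rot: [-180.0, -0.0, 99.4]
contact_force: [-1.0, -0.1, -2.6]
finger_gap: 22.2
grip_force: 19.9
```

```bash
cat >> h.py <<'E'
def avg(n=4):
    L=[]
    for i in range(n): st,_=snap("side");L.append(np.r_[st["eef_pos"],st["contact_force"],st["eef_rot"][2],st["finger_gap"],st["ft_torque"]])
    print(st["time"],np.mean(L,0).round(2)); return np.mean(L,0)
E
python3 -c "from h import *;avg()"
```

```text
8.95 [ 5.9534e+02 -1.3610e+01  9.6780e+01 -2.1000e-01 -2.0000e-01 -2.2000e+00
  9.9400e+01  2.1930e+01 -1.1000e-01  3.0000e-02 -1.0000e-02]
```

It's in the mouth with no side load. Continuing down to the base ring.

Call:
send_rows:
  series: "1 0 0 -0.04 0;1 0 0 -0.08 0;1 0 0 -0.12 0;1 0 0 -0.14 0;1 0 0 -0.16 0;1 0 0 -0.16 0"

```text
time: 9.75
eef_pos: [595.4, -13.6, 88.8]
eef_rot: [-180.0, 0.0, 99.4]
contact_force: [-0.2, 0.0, -2.2]
finger_gap: 21.5
grip_force: 19.9
```

```bash
python3 -c "from h import *;avg()"
```

```text
9.9 [ 5.9536e+02 -1.3610e+01  8.8780e+01 -3.7000e-01  0.0000e+00 -1.9100e+00
  9.9390e+01  2.1690e+01 -9.0000e-02  2.0000e-02 -1.0000e-02]
```

Call:
send_rows:
  series: "1 0 0 -0.02 0;1 0 0 -0.03 0;1 0 0 -0.03 0"

```text
time: 10.32
eef_pos: [595.9, -13.7, 88.3]
eef_rot: [179.9, -0.0, 99.4]
contact_force: [-2.5, 1.3, 8.1]
finger_gap: 21.8
grip_force: 20.0
```

```bash
python3 -c "from h import *;avg()"
```

```text
10.475 [ 5.9597e+02 -1.3710e+01  8.8370e+01 -2.4200e+00  6.0000e-01  7.8000e+00
  9.9390e+01  2.1850e+01 -6.0000e-02  7.2000e-01 -1.0000e-02]
```

Contact with the base ring at TCP z ≈ 88.7, pressing about 10 N. I'll swing counter-clockwise in 5° arcs, checking force and height after each one.

```bash
python3 - <<'E'
import numpy as np
for s in(1,):
  for k in range(10):
    a0=-80.4+5*k*s; r=[]
    for d in(1.25,2.5,3.75,5):
        a=np.radians([a0,a0+s*d]); r.append(f"1 {76*(np.cos(a[1])-np.cos(a[0]))/50:.3f} {76*(np.sin(a[1])-np.sin(a[0]))/50:.3f} 0 {np.radians(d)*s:.3f}")
    print(k,";".join(r))
E
```

```text
0 1 0.033 0.006 0 0.022;1 0.065 0.012 0 0.044;1 0.097 0.020 0 0.065;1 0.130 0.028 0 0.087
1 1 0.032 0.009 0 0.022;1 0.064 0.018 0 0.044;1 0.095 0.028 0 0.065;1 0.127 0.039 0 0.087
2 1 0.031 0.011 0 0.022;1 0.062 0.024 0 0.044;1 0.093 0.036 0 0.065;1 0.123 0.050 0 0.087
3 1 0.030 0.014 0 0.022;1 0.060 0.029 0 0.044;1 0.089 0.044 0 0.065;1 0.118 0.060 0 0.087
4 1 0.029 0.017 0 0.022;1 0.057 0.034 0 0.044;1 0.085 0.052 0 0.065;1 0.112 0.070 0 0.087
5 1 0.027 0.019 0 0.022;1 0.054 0.039 0 0.044;1 0.080 0.059 0 0.065;1 0.106 0.080 0 0.087
6 1 0.025 0.021 0 0.022;1 0.050 0.043 0 0.044;1 0.075 0.066 0 0.065;1 0.098 0.089 0 0.087
7 1 0.023 0.024 0 0.022;1 0.046 0.048 0 0.044;1 0.068 0.072 0 0.065;1 0.090 0.097 0 0.087
8 1 0.021 0.025 0 0.022;1 0.042 0.051 0 0.044;1 0.062 0.078 0 0.065;1 0.081 0.105 0 0.087
9 1 0.019 0.027 0 0.022;1 0.037 0.055 0 0.044;1 0.055 0.083 0 0.065;1 0.072 0.111 0 0.087
```

Call:
send_rows:
  series: "1 0.033 0.006 0 0.022;1 0.065 0.012 0 0.044;1 0.098 0.019 0 0.065;1 0.130 0.028 0 0.087;1 0.130 0.028 0 0.087"

```text
time: 11.15
eef_pos: [600.7, -13.3, 88.0]
eef_rot: [-179.9, -0.0, 104.3]
contact_force: [-9.3, -1.0, 11.8]
finger_gap: 22.2
grip_force: 20.3
```

Call:
send_rows:
  series: "1 0.032 0.009 0.004 0.022;1 0.064 0.018 0.004 0.044;1 0.095 0.028 0.004 0.065;1 0.127 0.039 0.004 0.087;1 0.127 0.039 0.004 0.087"

```text
time: 11.78
eef_pos: [606.9, -11.6, 88.0]
eef_rot: [-179.8, -0.0, 109.3]
contact_force: [-8.0, -2.9, 9.9]
finger_gap: 22.2
grip_force: 20.3
```

Call:
send_rows:
  series: "1 0.031 0.011 0 0.022;1 0.062 0.024 0 0.044;1 0.093 0.036 0 0.065;1 0.123 0.050 0 0.087;1 0.123 0.050 0 0.087"

```text
time: 12.4
eef_pos: [613.6, -9.1, 87.9]
eef_rot: [-179.9, 0.0, 114.3]
contact_force: [-6.0, -3.5, 5.9]
finger_gap: 21.8
grip_force: 20.1
```

Call:
send_rows:
  series: "1 0.030 0.014 -0.006 0.022;1 0.060 0.029 -0.006 0.044;1 0.089 0.044 -0.006 0.065;1 0.118 0.060 -0.006 0.087;1 0.118 0.060 -0.006 0.087"

```text
time: 13.02
eef_pos: [620.5, -5.0, 87.1]
eef_rot: [180.0, 0.0, 119.3]
contact_force: [-0.1, -3.4, -1.0]
finger_gap: 21.9
grip_force: 19.9
```

Fz went from +6 to −1 and the tip dropped 0.8 mm, so it is entering an index hole. I ease it down to feel for the hole's centre.

Call:
send_rows:
  series: "1 0 0 -0.02 0;1 0 0 -0.04 0;1 0 0 -0.04 0"

```text
time: 13.4
eef_pos: [620.2, -4.9, 85.1]
eef_rot: [-180.0, 0.0, 119.3]
contact_force: [-0.6, -2.8, -0.4]
finger_gap: 21.9
grip_force: 19.9
```

```bash
python3 -c "from h import *;avg()"
```

```text
13.55 [ 6.2019e+02 -4.8400e+00  8.5070e+01 -3.7000e-01 -3.2200e+00 -5.0000e-01
  1.1933e+02  2.1830e+01 -9.7000e-01  2.6000e-01 -2.0000e-02]
```

Call:
send_rows:
  series: "1 0 0 -0.02 0;1 0 0 -0.04 0;1 0 0 -0.06 0;1 0 0 -0.06 0"

```text
time: 14.1
eef_pos: [619.9, -4.8, 81.9]
eef_rot: [-180.0, -0.0, 119.3]
contact_force: [-3.2, -3.3, -0.6]
finger_gap: 21.9
grip_force: 19.9
```

```bash
python3 -c "from h import *;avg()"
```

```text
14.25 [ 6.1993e+02 -4.8400e+00  8.1890e+01 -2.6200e+00 -3.4900e+00 -8.2000e-01
  1.1933e+02  2.1900e+01 -1.1500e+00  7.3000e-01 -2.0000e-02]
```

Shank is in the index hole. Going on down, easing slightly with the side force.

Call:
send_rows:
  series: "1 -0.006 -0.006 -0.02 0;1 -0.006 -0.006 -0.06 0;1 -0.006 -0.006 -0.1 0;1 -0.006 -0.006 -0.14 0;1 -0.006 -0.006 -0.18 0;1 -0.006 -0.006 -0.18 0"

```text
time: 15.05
eef_pos: [619.8, -5.2, 72.9]
eef_rot: [-180.0, 0.0, 119.3]
contact_force: [-2.2, -4.5, -0.8]
finger_gap: 21.8
grip_force: 19.9
```

```bash
python3 -c "from h import *;avg()"
```

```text
15.2 [ 6.1979e+02 -5.2100e+00  7.2900e+01 -2.6100e+00 -4.4200e+00 -1.0100e+00
  1.1933e+02  2.1930e+01 -1.1900e+00  7.9000e-01  3.0000e-02]
```

Call:
send_rows:
  series: "1 -0.006 -0.01 -0.02 0;1 -0.006 -0.01 -0.04 0;1 -0.006 -0.01 -0.05 0;1 -0.006 -0.01 -0.06 0;1 -0.006 -0.01 -0.07 0;1 -0.006 -0.01 -0.07 0"

```text
time: 16.0
eef_pos: [619.9, -5.7, 70.4]
eef_rot: [180.0, 0.0, 119.3]
contact_force: [-4.5, -4.2, 7.8]
finger_gap: 21.6
grip_force: 19.9
```

```bash
python3 -c "from h import *;avg()"
```

```text
16.15 [ 6.1993e+02 -5.6900e+00  7.0400e+01 -4.4400e+00 -3.9700e+00  7.3200e+00
  1.1933e+02  2.1940e+01 -1.0300e+00  1.1900e+00  1.0000e-02]
```

Fz is +7 at z 70.4, which is 17.9 mm below the ring contact, so the collar is home. Releasing and retracting.

Call:
send_rows:
  series: "1 0 0 0.008 0;-1 0 0 0.008 0;-1 0 0 0.008 0;-1 0 0 0.008 0;-1 0 0 0.008 0;-1 0 0 0.2 0;-1 0 0 0.8 0;-1 0 0 1.6 0;-1 0 0 2.4 0;-1 0 0 3 0;-1 0 -0.6 3.2 0;-1 0 -1 3.2 0"

```text
time: 17.7
eef_pos: [620.0, -57.2, 231.2]
eef_rot: [179.9, 0.1, 119.3]
contact_force: [-0.8, -0.2, -0.0]
finger_gap: 87.2
grip_force: 0.0
```

```bash
python3 - <<'E'
from h import *
avg(2); st,w=snap("wrist");C=cam(w,st);_,a=snap("scene");A=cam(a)
Y=((22,120,80),(34,255,255))
u,v=map(int,proj(C,(620,-5,104)));x,y=map(int,proj(A,(620,-5,70)));print(u,v,x,y)
c1=w["pixels"][max(0,v-60):][:120,max(0,u-75):][:,:150];c2=a["pixels"][y-60:y+60,x-75:x+75]
f=lambda c:cv2.resize(c,(390,312),interpolation=3)
cv2.imwrite("pics/e1.png",np.hstack([f(c1),f(c2)]))
E
```

```text
17.75 [ 6.1963e+02 -5.8820e+01  2.3078e+02 -1.3500e+00 -1.7700e+00 -9.0000e-02
  1.1918e+02  8.7120e+01 -1.5000e-01  4.0000e-02  3.0000e-02]
352 133 383 192
```

View pics/e1.png

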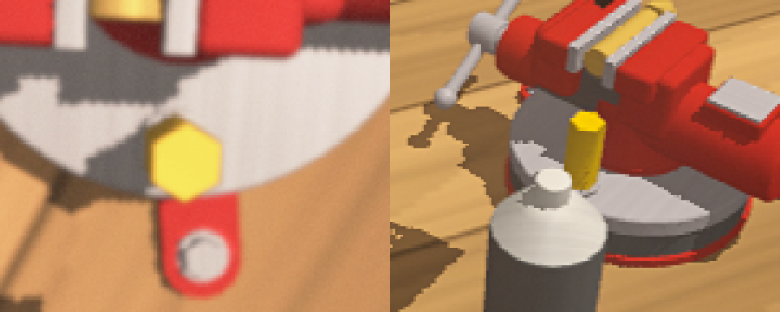

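The pin stands upright, with its collar on the plate at scene (383,192) and the gripper clear of it. Handing in.

```bash
python3 -c "from h import *;print(close_job())"
```

```text
the job is handed in; nothing more can be done
None
```

The yellow index pin is fully home in an index hole, about 20° counter-clockwise of the start, with its collar on the plate and the gripper clear. I handed the job in at about 18 s; the hand-in gave no verdict.

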